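Close the board clamp's hook and press its splined knob home

ROBOT

A 6-joint arm with a two-finger parallel gripper is mounted at the origin on the work surface. World frame = base frame: x ahead of the robot, y to its left, z up, the work surface at z = 0. Lengths are in m, angles in rad, forces in N, time in s.
With the tool pointing down it reaches from about 0.3 to 0.875 m from the base axis. Payload 6.4 kg.
Tool frame: the origin (TCP) lies on the front face of the gripper's body, between the roots of the fingers; the fingertips stand 73 mm ahead of it and the grasp point (between the pads) lies ctrl.pinch_z ahead of it (ctrl.pinch_z is the distance from the TCP to the grasp point, in m); z points along the fingers, x is the direction in which the jaws open and shut, and the axes are right-handed (so a half turn about z gives the same grasp; the last joint's range is limited). The gripper opens to 85 mm and grips with 20 to 120 N. Pads are 22 mm wide; open, the fingers measure 114 mm over their backs; the gripper's body (76 mm by 85 mm) begins 54 mm behind the grasp point. The pads swing forward as they close: fully open they stand 13 mm farther back than shut.
Start: joints at [1.006, 0.181, 1.607, -0, 1.354, -0.206], TCP at [0.202, 0.538, 0.304] pointing down, gripper open.
Joint ranges: [-2.99, 2.99], [-0.89, 2.07], [0.3, 2.58], [-1.14, 4.28], [0, 2.63], [-3.12, 3.12]. Speed limits (rad/s): [2.57, 2.57, 3.01, 3.14, 3.14, 3.14].

INTERFACE

Orientations are given as a unit quaternion [w, x, y, z].
In Python, from bench import ctrl gives the robot as it stands.
- The arm moves only by the tool move_arm, never from a script. Its argument "rows" is text: rows parted by semicolons, each of 7 numbers parted by spaces: the shift along the tool's x, y, z in cm, then the turn, a rotation vector about the tool's x, y, z in degrees, then the opening, from 0 (shut) to 1 (fully open). In form: x y z rx ry rz grip; .... A call has 1 to 20 rows; each row shifts and turns the commanded pose from where the row before left it, along the tool's axes as they then stand; what a row does not reach is not made up. A row lasts 1/10 s, in which the tool goes at most 50 mm and 8.59 degrees, less where a joint would pass 70% of its speed; a pose out of reach is approached as far as the arm can. A call with a gripper value outside its range is refused whole. The fingers move at their own pace and stop on an object; the grip force is fixed at half the most. Time passes only in rows, so rows that do not move let the fingers close. It gives the time, the measured TCP pose, the force and the opening at its end, in the units of the state.
- ctrl.get_obs(): the state, without advancing time (a new reading comes with each control period).
- ctrl.camera(name): name is "scene" or "side" or "wrist"; returns a dict with "color" (400x640x3 uint8, blue, green, red), "fx", "fy", "cx", "cy" (pixels), "rvec" (rotation vector, rad) and "tvec" (3), from world to camera coordinates, as OpenCV has them. Camera axes: x right, y down, z forward; pixel columns grow to the right and rows downward; lengths in m; the calibration is good to about 2 mm. The wrist camera is an equidistant fisheye: a pixel r from the principal point sees the ray r / f radians off the axis. A picture is of the moment at which its call begins. There is no depth.
- ctrl.hand_in(): hands the job in, once; it reports no verdict.
Trained networks look in the newest picture that a camera, given by its name, has taken for a name from the list of things; names that differ only in an ending like _2 or _b are one class to them, and where a whole thing is asked for, a point or a joint stands for the part that bears it (a point fixed in the world has none). Each returns a list of dicts, best first, with "confidence" (0 to 1); they miss things now and then, are a little off and sometimes report something else, mostly with a low value. They report only what shows in the picture. A call takes as long as a camera call. They do not tell look-alikes from the thing itself.
- ctrl.look_for(camera, query): "bbox" ([left, top, right, bottom] in pixels, round what is visible of it).
- ctrl.trace(camera, query): "region" (400x640 bool, what is visible of it) and "bbox" ([left, top, right, bottom] in pixels, round what is visible of it).
The state is a dict: "time_s": time; "q": joint angles; "dq": joint speeds; "joint_efforts": joint torques, N m; "eef_pos": TCP position; "eef_rot": TCP orientation; "wrist_force": force on the tool from outside, world axes, zero at the start; "torque": the same for the moment, N m; "opening": opening from 0.0 (shut) to 1.0 (fully open).
Only numpy, scipy, OpenCV 4.12 (cv2) and the standard library are available. Lean on these libraries where they do the work, as an engineer would, in place of code of your own. Each camera call takes 0.05 s, during which the arm holds its last target.

TASK

Get the board clamp ready for its retaining clip: first swing the clamp's hook all the way in until its slot rests around the splined screw, then take the black wing knob standing on the board, set it over the screw, turn it until the splines mesh and slide it fully home, so that the spring washer beneath it is squeezed right down. Finish while still holding the knob in the gripper and pressing it down against the spring. Leave the chess pieces, the clip and the vase where they stand.

Things in the scene. Friction and masses are not known exactly. Their poses are not given: they have to be found in the camera images.
- board: square birch chess board, 500 x 500 x 18 mm, fixed on the grey ottoman top (the work surface); origin at the centre of its underside, z up. Along its right (-y) edge runs an aluminium track, 12 mm high, on which the clamp stands. An organiser, 190 mm tall, stands at the far right of the ottoman, clear of the work
- clamp: small steel board clamp, fixed: dark foot plate 128 x 42 mm, top 19 mm above the work surface; origin on the work surface under the foot, its x along the board edge, y towards the board. The hook's pivot bolt (20 mm head, top 33.5 mm above the work surface) stands at x = -45 mm, the splined screw at x = +35 mm, both at y = 0
- hook (a joint): swing angle of the clamp's steel hook about its upright pivot bolt, rad: 0 = fully closed (slot around the screw, against its stop), growing as it swings out away from the board, clockwise seen from above, up to 1.3. It starts somewhere open and stays where it is left (light friction, about 0.05 N m)
- hook_grip (a point): centre of the top of the orange upright finger pin on the hook's tail: round, 14 mm across, from 31 to 55 mm above the work surface (top of the hook plate: 27 mm). This point, at 55 mm, swings with the hook on a circle of 98 mm radius about hook_pivot. With the hook closed the pin is 52 mm from the screw's axis
- hook_pivot (a point): point on the hook's vertical pivot axis, level with the top of the hook plate (27 mm above the work surface)
- screw: upright steel clamp screw that does not turn: six straight splines (ribs 3.5 mm wide, 24 mm over the tips, 16 mm core); origin on its axis at the level of the board top, z up, one rib along its x axis and one every 60 degrees. Ribs end 40 mm above the origin, above them a groove and a blunt cone, tip 48 mm above the origin (66 mm above the work surface)
- screw_top (a point): on the screw's axis at the top of its ribs (58 mm above the work surface)
- washer (a joint): how far the brass spring washer around the screw is pressed down, m: 0 = up, 0.006 = right down on its stop. The spring pushes up with 3 N at the start and 12 N at the end of its travel
- washer_top (a point): centre of the washer's upper face, 39 mm above the work surface when up, 33 mm when pressed right down; washer 34 mm across
- knob: loose black plastic wing knob, upright on the board at the start, 56 mm tall, about 90 g; origin at the centre of its underside, z up. Round hub 35 mm across from 0 to 36 mm, on it the wing grip from 36 to 56 mm, 62 mm long along x and 36 mm wide along y (flat sides to grip, square to y). It meshes when its x axis points along the screw's x axis or any multiple of 60 degrees from it (about 9 degrees of play)
- knob_mouth (a point): centre of the knob's underside and of its bore, 26.6 mm across, 36 mm deep, with six inner splines (3 mm wide, 18 mm between opposite tips) from 4 to 24 mm above the underside, 30, 90, .. degrees from its x axis. Unmeshed it sits on the rib tops with this point 54 mm above the work surface; meshed, it meets the washer at 39 mm and is fully home at 33 mm
- red_rook: red plastic chess rook, 53 mm tall, base 32 mm across, loose on the board, a bystander; it and the knob may swap places; origin at the centre of its underside
- white_king: white plastic chess king, 84 mm tall, base 36 mm across, loose on the board, a bystander; origin at the centre of its underside
- white_pawn: white plastic chess pawn, 47 mm tall, base 28 mm across, loose on the board, a bystander; origin at the centre of its underside
- red_king: red plastic chess king, 84 mm tall, base 36 mm across, loose on the board, a bystander; origin at the centre of its underside
- white_queen: white plastic chess queen, 74 mm tall, base 36 mm across, loose on the board, a bystander; origin at the centre of its underside
- clip: flat steel horseshoe retaining clip, 36 x 30 x 3 mm, loose on the board, a bystander; origin near its centre, underside
- vase: empty blue ceramic vase, 185 mm tall, 92 mm across, loose on the board, a bystander; origin at the centre of its underside
Things that resemble listed ones, but are neither listed nor needed, are in the scene too. There is more than one size of the knob; the one meant has the size given above.

How it is judged:
By the outcome, as a careful person would: the job done as asked, in the order asked, and still so for the second after the job is handed in, while the arm keeps its last pose, push and grip.
It also fails if it takes over 58 s, if anything falls off the work surface, if the arm or the gripper's body presses on something with over 40 N, if the wrist force passes 120 N, or if a joint passes its speed limit or range.

## Working session

There is one attempt and no reset: what is moved stays moved. The work goes in short steps, Python scripts to look and compute and a tool call to move; the robot and the scene stay as the last step left them, time stands still between calls to the robot, and variables do not carry over. Pictures are saved under pics/ and viewed, and the job is handed in when it is done.

Besides the shell and the picture viewer there is one more tool, called after "Emit:" in YAML: its name, and indented under it one key for each argument. move_arm: Moves the arm, as the interface text tells. Its arguments: {"type":"object","properties":{"rows":{"type":"string"}},"required":["rows"]}

```bash
ls; mkdir -p pics; cat > h.py <<'E'
import numpy as np, cv2
from scipy.spatial.transform import Rotation as R
from bench import ctrl
def shot(n,f=None):
    c=ctrl.camera(n)
    if f: cv2.imwrite(f,c["color"])
    return c
def ray(c,u,v,fish=False):
    Rm=cv2.Rodrigues(np.array(c["rvec"],float))[0]; t=np.array(c["tvec"],float).ravel()
    x=(u-c["cx"])/c["fx"]; y=(v-c["cy"])/c["fy"]
    if fish:
        r=np.hypot(x,y); d=np.array([np.sin(r)*x/max(r,1e-9),np.sin(r)*y/max(r,1e-9),np.cos(r)])
    else: d=np.array([x,y,1.])
    return -Rm.T@t, Rm.T@d
def atz(c,u,v,z,fish=False):
    o,d=ray(c,u,v,fish); return o+d*(z-o[2])/d[2]
def proj(c,p,fish=False):
    Rm=cv2.Rodrigues(np.array(c["rvec"],float))[0]; q=Rm@np.array(p,float)+np.array(c["tvec"],float).ravel()
    if fish:
        h=np.hypot(q[0],q[1]); th=np.arctan2(h,q[2]); s=th/max(h,1e-9); return np.array([c["cx"]+c["fx"]*q[0]*s,c["cy"]+c["fy"]*q[1]*s])
    return np.array([c["cx"]+c["fx"]*q[0]/q[2],c["cy"]+c["fy"]*q[1]/q[2]])
E
python3 - <<'E'
from h import *
for n in ["scene","side","wrist"]:
    c=shot(n,f"pics/{n}0.png"); print(n,c["fx"],c["cx"],c["cy"],ray(c,c["cx"],c["cy"],n=="wrist"))
    for q in ["knob","hook_grip","hook","screw","clamp","red_rook","washer","board"]:
        print(q,[(np.round(d["bbox"]).tolist(),round(d["confidence"],2)) for d in ctrl.look_for(n,q)][:4])
print(ctrl.get_obs(),ctrl.pinch_z)
E
```

```text
pics
scene 422.90050190201 316.7924842062601 196.00467481650796 (array([ 1.00665223, -0.36999079,  0.61910798]), array([-0.56472129,  0.50079487, -0.65596827]))
knob [([254.0, 339.0, 280.0, 370.0], 0.84), ([238.0, 251.0, 257.0, 262.0], 0.66), ([186.0, 122.0, 549.0, 400.0], 0.58), ([340.0, 198.0, 371.0, 234.0], 0.56)]
hook_grip [([177.0, 230.0, 241.0, 277.0], 0.83), ([373.0, 134.0, 374.0, 136.0], 0.66), ([342.0, 200.0, 368.0, 235.0], 0.38)]
hook [([176.0, 229.0, 240.0, 277.0], 0.97), ([393.0, 166.0, 410.0, 186.0], 0.21)]
screw [([238.0, 241.0, 250.0, 257.0], 0.7)]
clamp [([180.0, 229.0, 263.0, 274.0], 0.73)]
red_rook [([312.0, 166.0, 323.0, 192.0], 0.51)]
washer [([236.0, 252.0, 256.0, 260.0], 0.56)]
board [([190.0, 119.0, 549.0, 400.0], 0.78), ([370.0, 135.0, 382.0, 144.0], 0.61), ([240.0, 240.0, 253.0, 258.0], 0.45)]
side 450.06368564189927 314.9589239318648 203.34013760535382 (array([0.44111871, 0.74150211, 0.81510889]), array([ 0.09769413, -0.66302269, -0.74219726]))
knob [([424.0, 266.0, 436.0, 291.0], 0.83), ([270.0, 194.0, 299.0, 222.0], 0.74), ([261.0, 128.0, 272.0, 141.0], 0.
[... 812 characters left out ...]
{'time_s': 1.35, 'q': array([ 1.00568759e+00,  1.80799484e-01,  1.60697117e+00,  1.92702894e-05,
        1.35376677e+00, -2.06295527e-01]), 'dq': array([ 1.59010606e-06,  8.15520224e-04, -2.98791281e-05, -1.98538163e-04,
        8.00880695e-04, -8.22527890e-05]), 'joint_efforts': array([ 1.30540600e-03, -4.44817007e+01, -3.51684451e+01, -6.57270130e-05,
        3.92546681e-04, -1.57173679e-05]), 'eef_pos': array([0.20191531, 0.53842041, 0.3039027 ]), 'eef_rot': array([-1.94135927e-05,  8.21938914e-01,  5.69575649e-01,  2.17768961e-05]), 'wrist_force': array([-0.68886629, -0.70200471,  0.24513687]), 'torque': array([-0.04212599, -0.01864919, -0.02139925]), 'opening': 1.000151804128782} 0.0539
```

View pics/scene0.png

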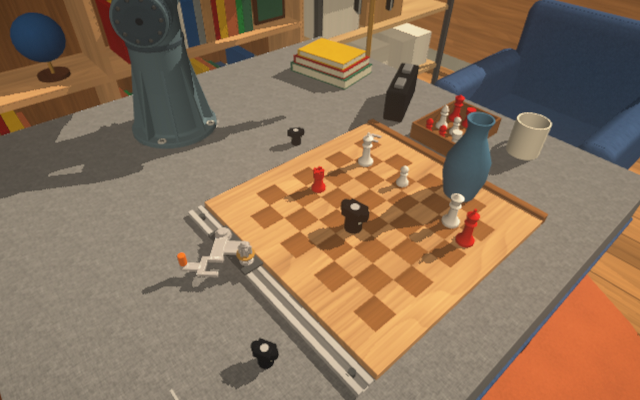

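View pics/side0.png

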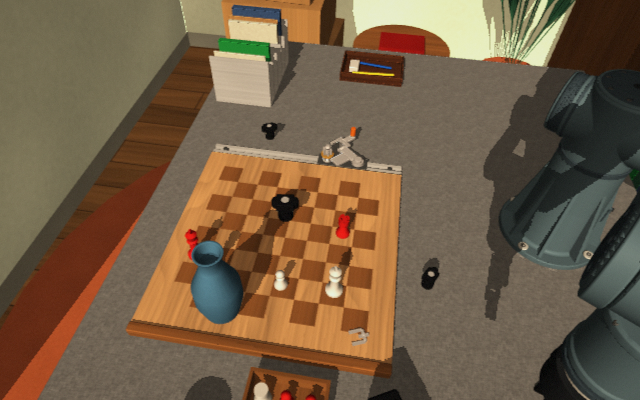

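```bash
python3 - <<'E'
import cv2
a=cv2.imread('pics/scene0.png')
cv2.imwrite('pics/sc_clamp.png',cv2.resize(a[200:300,150:290],None,fx=5,fy=5,interpolation=cv2.INTER_CUBIC))
cv2.imwrite('pics/sc_k.png',cv2.resize(a[110:260,280:440],None,fx=4,fy=4,interpolation=cv2.INTER_CUBIC)[:600])
b=cv2.imread('pics/side0.png')
cv2.imwrite('pics/sd_k.png',cv2.resize(b[110:310,240:460],None,fx=3,fy=3,interpolation=cv2.INTER_CUBIC))
E
```

```text
(no output)
```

View pics/sc_clamp.png

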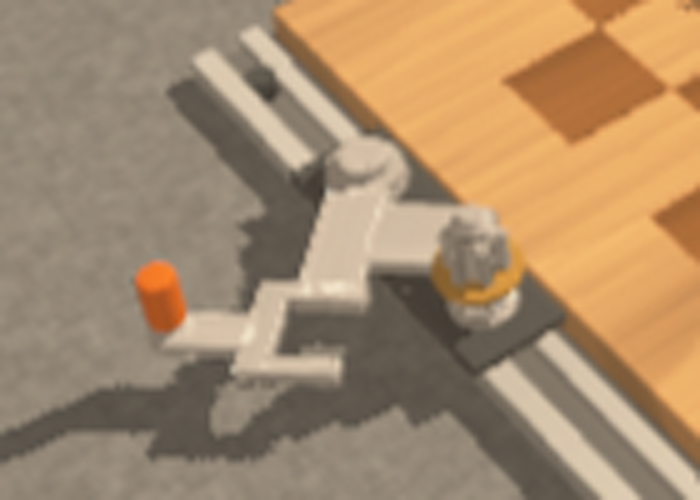

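View pics/sc_k.png

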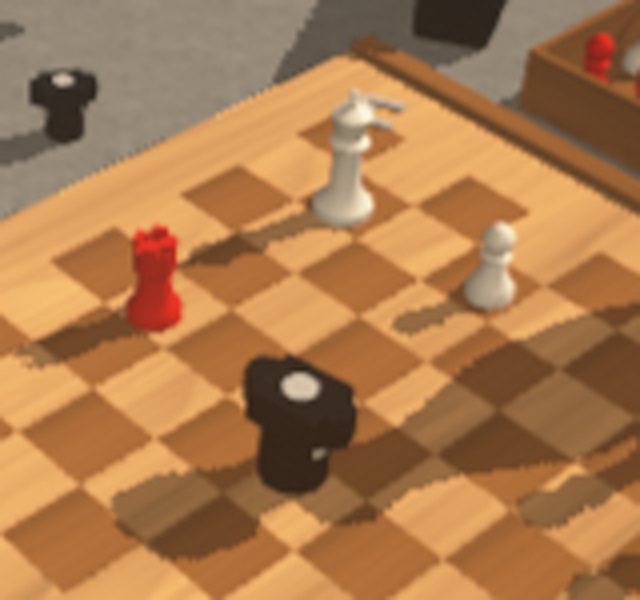

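View pics/sd_k.png

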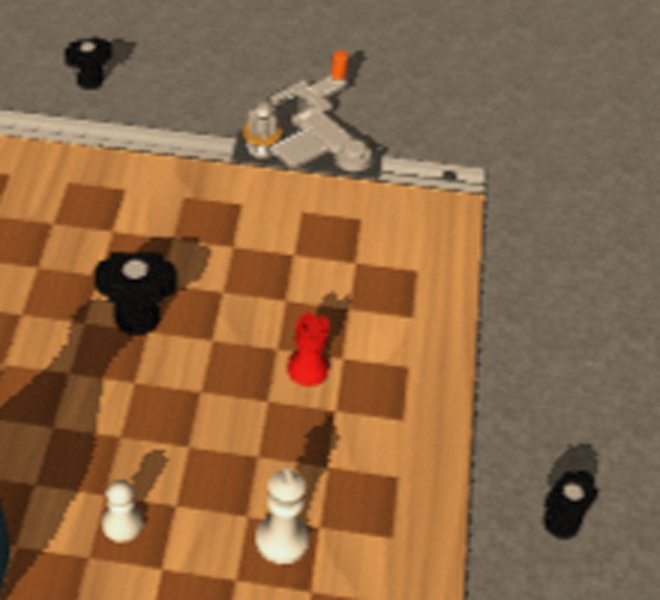

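```bash
cat > tri.py <<'E'
from h import *
S=shot("scene");D=shot("side")
def tri(a,b):
    A=[];B=[]
    for c,p in((S,a),(D,b)):
        o,d=ray(c,*p); d/=np.linalg.norm(d); P=np.eye(3)-np.outer(d,d); A.append(P);B.append(P@o)
    return np.linalg.lstsq(np.vstack(A),np.hstack(B),rcond=None)[0]
for n,a,b,z in [("pivot",(223.4,231),(357.7,160.7),.0335),("screw",(246,242.5),(327.7,145.7),.065),("pin",(181.4,253.5),(353.7,128.3),.055),("knob",(355,206.5),(285,199.3),.074),
 ("board near corner L",(208,206),(401.5,168.5),.018),("corner",(364,375),(220,153),.018)]:
    print(n,np.round(tri(a,b),4),"@z",np.round(atz(S,*a,z),4),np.round(atz(D,*b,z),4))
E
python3 tri.py
python3 - <<'E'
import sys; sys.path.insert(0,'.')
from h import *
E
```

```text
pivot [ 0.4605 -0.1256  0.0296] @z [ 0.4643 -0.1272  0.0335] [ 0.4602 -0.1216  0.0335]
screw [ 0.5418 -0.1258  0.0659] @z [ 0.5436 -0.1248  0.065 ] [ 0.5403 -0.129   0.065 ]
pin [ 0.4838 -0.2215  0.0559] @z [ 0.4842 -0.2209  0.055 ] [ 0.4832 -0.2238  0.055 ]
knob [0.6072 0.081  0.0749] @z [0.6076 0.082  0.074 ] [0.6065 0.0794 0.074 ]
board near corner L [ 0.3562 -0.1113  0.0233] @z [ 0.3661 -0.1067  0.018 ] [ 0.3463 -0.1297  0.018 ]
corner [ 0.8294 -0.1148  0.0056] @z [ 0.8343 -0.1193  0.018 ] [ 0.8221 -0.1025  0.018 ]
```

Emit:
move_arm:
  rows: "0 0 0 0 0 7.72 1;0 0 0 0 0 7.72 1;0 0 0 0 0 7.72 1;0 0 0 0 0 7.72 1;0 0 0 0 0 7.72 1;0 0 0 0 0 7.72 1;0 0 0 0 0 7.72 1;0 0 0 0 0 7.72 1;0 0 0 0 0 7.72 1;1.4 3.8 0 0 0 0 1;1.4 3.8 0 0 0 0 1;1.4 3.8 0 0 0 0 1;1.4 3.8 0 0 0 0 1;1.4 3.8 0 0 0 0 1;1.4 3.8 0 0 0 0 1;1.4 3.8 0 0 0 0 1;1.4 3.8 0 0 0 0 1;1.4 3.8 0 0 0 0 1;1.4 3.8 0 0 0 0 1;1.4 3.8 0 0 0 0 1"

```text
time_s: 3.45
eef_pos: [0.3559, 0.1188, 0.3043]
eef_rot: [-0.0, 1.0, -0.0, 0.001]
wrist_force: [0.3, 0.5, -0.3]
opening: 0.998
```

Emit:
move_arm:
  rows: "1.4 3.8 0.5 0 0 0 1;1.4 3.8 0.5 0 0 0 1;1.4 3.8 0.5 0 0 0 1;1.4 3.8 0.5 0 0 0 1;1.4 3.8 0.5 0 0 0 1;1.4 3.8 0.5 0 0 0 1;1.4 3.8 0.5 0 0 0 1;1.4 3.8 0.5 0 0 0 1;1.4 3.8 0.5 0 0 0 1;0 0 0 0 0 0 1;0 0 0 0 0 0 1"

```text
time_s: 4.55
eef_pos: [0.4812, -0.2223, 0.2583]
eef_rot: [-0.001, 1.0, -0.001, -0.001]
wrist_force: [0.9, 0.9, 0.4]
opening: 1.001
```

```bash
python3 - <<'E'
from h import *
c=shot("wrist","pics/w1.png")
o=ctrl.get_obs();print(o["eef_pos"],o["eef_rot"],o["time_s"],o["wrist_force"])
for n,p in [("pivot",(.462,-.125,.0335)),("screw",(.542,-.126,.066)),("pin",(.484,-.2225,.055))]: print(n,proj(c,p,True))
E
```

```text
[ 0.48107635 -0.22141783  0.25856524] [-4.85850571e-04  9.99999638e-01 -5.75489458e-04 -3.94930036e-04] 4.6 [-0.20927467  1.01993366  0.75702884]
pivot [292.98105272  85.42211423]
screw [385.83552651  86.31012729]
pin [316.77193916 191.92387691]
```

View pics/w1.png

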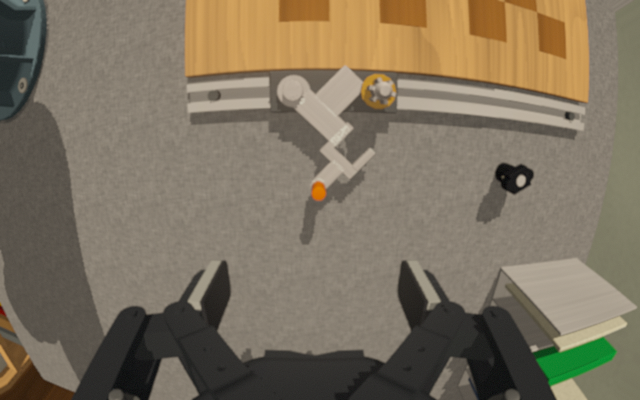

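```bash
python3 - <<'E'
from h import *
a=cv2.imread("pics/w1.png")
cv2.imwrite("pics/w1c.png",cv2.resize(a[60:210,260:420],None,fx=4,fy=4,interpolation=cv2.INTER_CUBIC))
c=shot("wrist","pics/w1b.png")
m=cv2.inRange(cv2.cvtColor(a,cv2.COLOR_BGR2HSV),(3,180,120),(18,255,255)); m[:150]=0;m[250:]=0;m[:,:280]=0;m[:,360:]=0
ys,xs=np.nonzero(m);print(xs.min(),xs.max(),ys.min(),ys.max(),xs.mean(),ys.mean())
for n,u,v,z in [("pivot",294,90,.0335),("screw",381,89,.062),("pin",xs.mean(),ys.mean(),.050),("washer",379,92,.039)]: print(n,atz(c,u,v,z,True))
E
```

```text
312 325 182 199 318.2020202020202 191.010101010101
pivot [ 0.46276569 -0.12855274  0.0335    ]
screw [ 0.53859744 -0.12742706  0.062     ]
pin [ 0.48534332 -0.22232294  0.05      ]
washer [ 0.54167373 -0.12928231  0.039     ]
```

View pics/w1c.png

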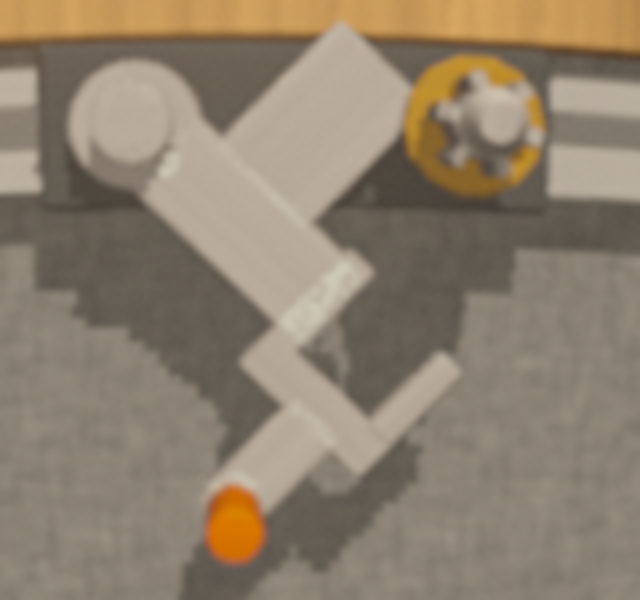

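Emit:
move_arm:
  rows: "0.2 0.1 4 0 0 0 1;0.2 0 4 0 0 0 0.7;0 0 4 0 0 0 0.6;0 0 2.4 0 0 0 0.5;0 0 0 0 0 0 0.3;0 0 0 0 0 0 0;0 0 0 0 0 0 0;0 0 0 0 0 0 0;0 0 0 0 0 0 0;0 0 0 0 0 0 0"

```text
time_s: 5.65
eef_pos: [0.4857, -0.2222, 0.116]
eef_rot: [-0.0, 1.0, -0.0, 0.0]
wrist_force: [-1.8, 5.7, 2.0]
opening: 0.131
```

```bash
python3 - <<'E'
from h import *
c=shot("wrist","pics/w2.png");shot("scene","pics/s2.png")
a=cv2.imread("pics/s2.png");cv2.imwrite("pics/s2c.png",cv2.resize(a[150:300,110:290],None,fx=4,fy=4))
o=ctrl.get_obs();print(o["eef_pos"],o["opening"],o["time_s"],o["wrist_force"])
E
```

```text
[ 0.48567413 -0.22222814  0.11597862] 0.12354390120864712 5.75 [-1.91716188  6.43202852  1.00210883]
```

View pics/s2c.png

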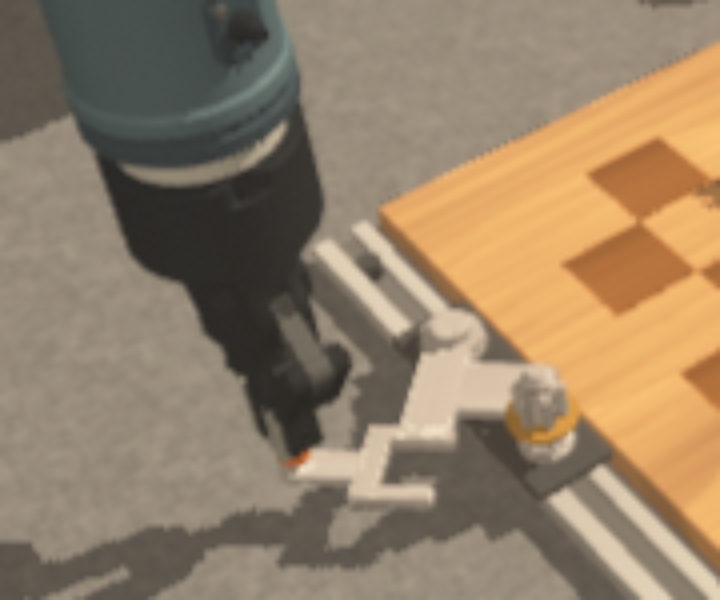

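View pics/w2.png

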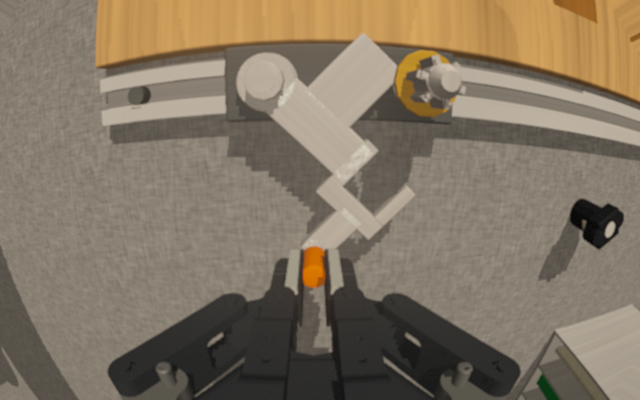

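Emit:
move_arm:
  rows: "0.36 -0.10 0 0 0 0 0;0.36 -0.10 0 0 0 0 0;0.36 -0.13 0 0 0 0 0;0.36 -0.13 0 0 0 0 0;0.34 -0.16 0 0 0 0 0;0.34 -0.16 0 0 0 0 0;0.33 -0.19 0 0 0 0 0;0.33 -0.19 0 0 0 0 0;0.32 -0.21 0 0 0 0 0;0.32 -0.21 0 0 0 0 0;0.30 -0.23 0 0 0 0 0;0.30 -0.23 0 0 0 0 0;0.28 -0.26 0 0 0 0 0;0.28 -0.26 0 0 0 0 0;0.26 -0.28 0 0 0 0 0;0.26 -0.28 0 0 0 0 0;0 0 0 0 0 0 0"

```text
time_s: 7.45
eef_pos: [0.5369, -0.1927, 0.1159]
eef_rot: [0.002, 1.0, 0.001, 0.0]
wrist_force: [-4.4, -2.9, 8.9]
opening: 0.122
```

```bash
python3 - <<'E'
from h import *
c=shot("wrist","pics/w3.png")
o=ctrl.get_obs();print(o["eef_pos"],o["opening"],o["time_s"],o["wrist_force"])
E
```

```text
[ 0.53680154 -0.19277467  0.11596449] 0.12308478103734821 7.5 [-3.89164906 -3.68377562  7.88388389]
```

View pics/w3.png

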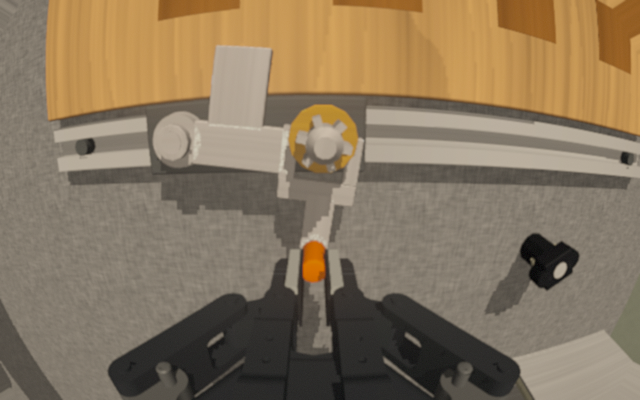

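Emit:
move_arm:
  rows: "0.24 -0.30 0 0 0 0 0;0.24 -0.30 0 0 0 0 0;0.22 -0.31 0 0 0 0 0;0.16 -0.26 0 0 0 0 0;0 0 0 0 0 0 0"

```text
time_s: 8.0
eef_pos: [0.5446, -0.1835, 0.1159]
eef_rot: [0.004, 1.0, 0.0, -0.001]
wrist_force: [-6.2, -15.6, 6.4]
opening: 0.128
```

Emit:
move_arm:
  rows: "0.06 -0.1 0 0 0 0 0;0.06 -0.1 0 0 0 0 0;0 0 0 0 0 0 0"

```text
time_s: 8.3
eef_pos: [0.5449, -0.1832, 0.1158]
eef_rot: [0.005, 1.0, 0.0, -0.002]
wrist_force: [-10.6, -22.7, 8.6]
opening: 0.122
```

```bash
python3 - <<'E'
from h import *
c=shot("wrist","pics/w4.png")
o=ctrl.get_obs();print(o["eef_pos"],o["opening"],o["time_s"],o["wrist_force"])
E
```

```text
[ 0.54485956 -0.18317708  0.11583191] 0.12771950505902696 8.35 [-12.0665448  -22.53397379   8.39966613]
```

View pics/w4.png

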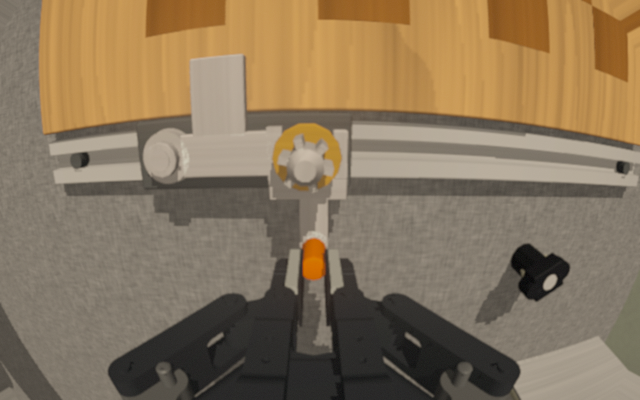

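Emit:
move_arm:
  rows: "0 0 0 0 0 0 0.3;0 0 0 0 0 0 0.5;0 0 0 0 0 0 0.6;0 0 -1.5 0 0 0 0.6;0 0 -2 0 0 0 0.8;0 0 -2 0 0 0 1;-0.3 2.8 -2 0 0 0 1;0 0 0 0 0 0 1;0 0 0 0 0 0 1"

```text
time_s: 9.25
eef_pos: [0.5435, -0.206, 0.191]
eef_rot: [0.0, 1.0, -0.001, 0.001]
wrist_force: [-0.6, -0.0, 0.5]
opening: 0.999
```

```bash
python3 - <<'E'
from h import *
c=shot("wrist","pics/w5.png")
a=c["color"]
p=proj(c,(.542,-.127,.058),True);print(p)
x,y=int(p[0]),int(p[1]);x0=max(0,x-70);y0=max(0,y-50)
cv2.imwrite("pics/w5c.png",cv2.resize(a[y0:y0+100,x0:x0+130],None,fx=6,fy=6,interpolation=cv2.INTER_CUBIC));print(x0,y0)
o=ctrl.get_obs();print(o["eef_pos"],o["eef_rot"],o["opening"],o["time_s"],o["wrist_force"])
E
```

```text
[310.55188842 105.29294251]
240 55
[ 0.54304755 -0.20529223  0.18996806] [-2.76728938e-04  9.99999901e-01 -3.26422265e-04 -1.20488178e-04] 1.0004950016091372 9.3 [-0.66303688 -0.10727521  0.11708167]
```

View pics/w5.png

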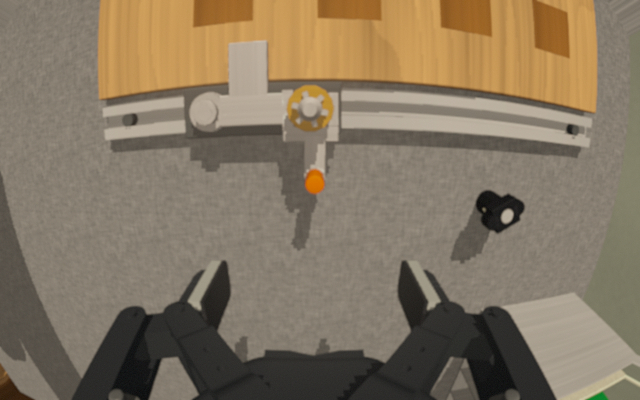

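View pics/w5c.png

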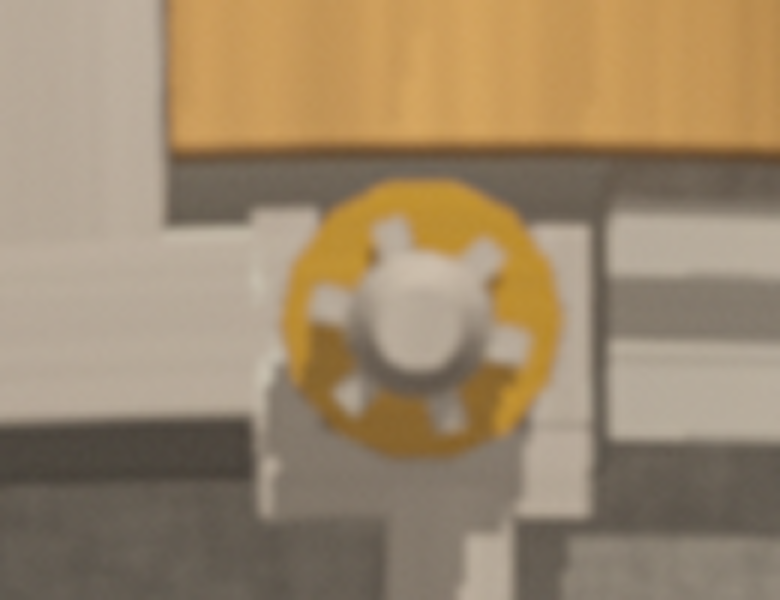

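```bash
python3 - <<'E'
from h import *
c=shot("wrist")
pts=[(390,232),(488,255),(512,345),(450,412),(350,395),(328,305)]
W=np.array([atz(c,240+u/6-.4,55+v/6-.4,.058,True)[:2] for u,v in pts]);m=W.mean(0);print(m,np.hypot(*(W-m).T))
a=np.degrees(np.arctan2(W[:,1]-m[1],W[:,0]-m[0]));print(a, a%60, np.mean(a%60))
w=atz(c,240+422/6-.4,55+319/6-.4,.039,True);print("washer",w)
for n,p in (("pivot",(204.5,111)),("nose",(311,109))): print(n,atz(c,*p,.0335,True))
print("pin",atz(c,315,181,.050,True))
E
```

```text
[ 0.54058403 -0.1282657 ] [0.01045137 0.01043231 0.01013769 0.01012222 0.01073896 0.01000967]
[ 107.45317123   45.72535271  -12.97471121  -71.27026981 -134.25036163
  167.80263993] [47.45317123 45.72535271 47.02528879 48.72973019 45.74963837 47.80263993] 47.08097020326452
washer [ 0.54059805 -0.12811443  0.039     ]
pivot [ 0.46143214 -0.12774331  0.0335    ]
nose [ 0.54129372 -0.12912294  0.0335    ]
pin [ 0.5441633  -0.17863051  0.05      ]
```

Emit:
move_arm:
  rows: "1.3 -4.2 -0.4 0 0 0 1;1.3 -4.2 -0.4 0 0 0 1;1.3 -4.2 0 0 0 0 1;1.3 -4.2 0 0 0 0 1;1.2 -4.0 0 0 0 0 1;0 0 0 0 0 0 1;0 0 0 0 0 0 1"

```text
time_s: 10.05
eef_pos: [0.6066, 0.0038, 0.1967]
eef_rot: [-0.0, 1.0, 0.001, -0.001]
wrist_force: [-0.2, 0.7, 0.7]
opening: 1.001
```

```bash
python3 - <<'E'
from h import *
c=shot("wrist","pics/w6.png")
a=c["color"]
d=ctrl.trace("wrist","knob")
for k in d: print(k["bbox"],k["confidence"],k["region"].sum())
p=proj(c,(.607,.081,.074),True);print(p)
x,y=int(p[0]),int(p[1]);x0=max(0,x-65);y0=max(0,y-50)
cv2.imwrite("pics/w6c.png",cv2.resize(a[y0:y0+100,x0:x0+130],None,fx=6,fy=6,interpolation=cv2.INTER_CUBIC));print(x0,y0)
o=ctrl.get_obs();print(o["eef_pos"],o["eef_rot"],o["opening"],o["time_s"],o["wrist_force"])
E
```

```text
[1.5, 17.7, 36.9, 55.4] 0.95 909
[270.0, 77.1, 365.2, 145.3] 0.73 4533
[314.80828901 108.57896008]
249 58
[0.60667566 0.00179051 0.19709208] [-1.23696799e-05  9.99999585e-01 -3.18410659e-04 -8.53189363e-04] 0.9979208245573952 10.15 [ 0.56113438 -0.07692953  0.75214619]
```

View pics/w6.png

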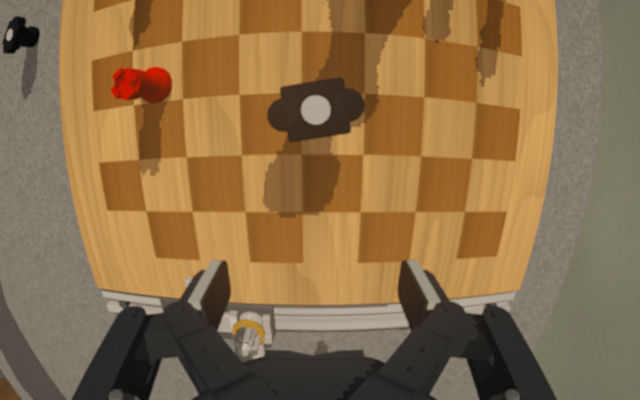

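View pics/w6c.png

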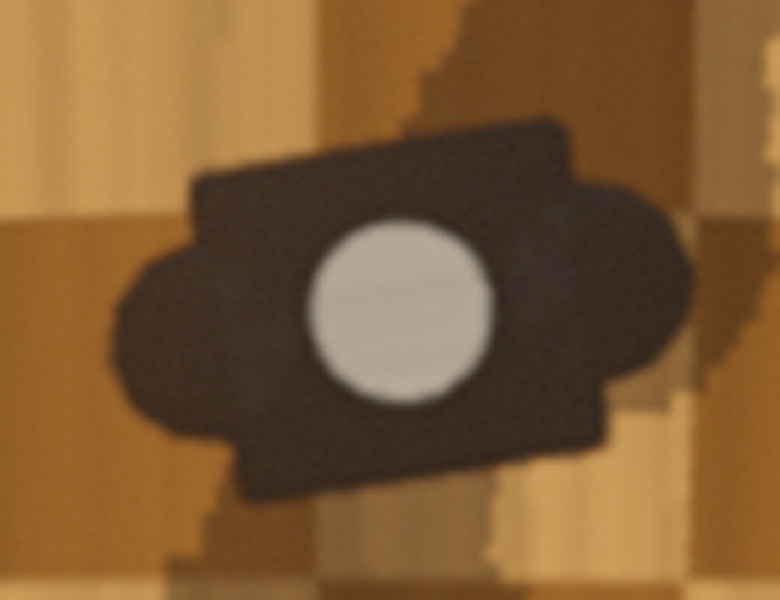

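```bash
python3 - <<'E'
from h import *
c=shot("wrist")
f=lambda u,v:atz(c,249+u/6-.4,58+v/6-.4,.074,True)[:2]
print("c",f(401,311),f(401,312)); L,Rr=f(110,340),f(692,285);print("len",np.linalg.norm(Rr-L),(L+Rr)/2)
t1,t2,b1,b2=f(192,180),f(560,118),f(245,502),f(606,443)
for d in(t2-t1,b2-b1):print(np.degrees(np.arctan2(d[1],d[0])),np.linalg.norm(d))
print("centre",(t1+t2+b1+b2)/4)
a=np.radians(9);n=np.array([-np.sin(a),np.cos(a)]);print("width",((t1+t2-b1-b2)/2)@n)
E
```

```text
c [0.60779806 0.07839624] [0.60779816 0.07829255]
len 0.060177843335102406 [0.60775698 0.07870828]
9.71524138227343 0.03792510474834243
9.592569117616904 0.03799373457634832
centre [0.60777062 0.07857181]
width 0.03412031540564777
```

Emit:
move_arm:
  rows: "0 0 0 0 0 -8.31 1;0 0 0 0 0 -8.31 1;0 0 0 0 0 -8.31 1;0 0 0 0 0 -8.31 1;0 0 0 0 0 -8.31 1;0 0 0 0 0 -8.31 1;0 0 0 0 0 -8.31 1;0 0 0 0 0 -8.31 1;0 0 0 0 0 -8.31 1;0 0 0 0 0 -8.31 1;0 0 0 0 0 -8.31 1;0 0 0 0 0 -8.31 1;3.8 0.7 0 0 0 0 1;3.8 0.7 1 0 0 0 1;0 0 1 0 0 0 1;0 0 0 0 0 0 1"

```text
time_s: 11.8
eef_pos: [0.6072, 0.0788, 0.1761]
eef_rot: [-0.001, 0.645, 0.764, -0.001]
wrist_force: [-0.3, -0.7, -0.8]
opening: 0.997
```

```bash
python3 - <<'E'
from h import *
c=shot("wrist","pics/w7.png")
o=ctrl.get_obs();print(o["eef_pos"],R.from_quat(o["eef_rot"],scalar_first=True).as_matrix()[:,0],o["opening"],o["time_s"],o["wrist_force"])
print(proj(c,(.6078,.0785,.074),True))
a=c["color"];m=(cv2.inRange(cv2.cvtColor(a,cv2.COLOR_BGR2HSV),(0,0,140),(179,70,255)))
n,l,s,ce=cv2.connectedComponentsWithStats(m)
for i in range(1,n):
    if s[i,4]>200: print(s[i],ce[i],atz(c,*ce[i],.074,True))
E
```

```text
[0.60772161 0.07815858 0.17693281] [-1.67365115e-01  9.85894983e-01 -1.53178038e-05] 1.0018938981836498 11.85 [-0.14628403 -0.69093806 -0.05998925]
[314.37436745 241.61600307]
[  76    0   71   93 3537] [106.79700311  42.23720667] [ 0.49954416 -0.07353523  0.074     ]
[ 32  28  43  33 486] [50.61111111 41.65843621] [ 0.49534512 -0.1317832   0.074     ]
[588  53  29  64 704] [600.265625    88.91761364] [0.45608839 0.27360233 0.074     ]
[ 62  87  24  19 249] [72.         95.63052209] [ 0.53518756 -0.10111001  0.074     ]
[    0   123   105   277 16695] [ 41.77657981 279.73249476] [ 0.70141516 -0.16492613  0.074     ]
[  82  152   41  178 3785] [100.51439894 235.45970938] [ 0.63443601 -0.07594092  0.074     ]
[304 228  29  27 619] [317.86914378 241.07592892] [0.60707604 0.08055118 0.074     ]
[584 237  23  42 250] [596.776 256.52 ] [0.59056233 0.33988886 0.074     ]
[150 374  45  26 517] [171.76982592 388.50483559] [ 0.79400128 -0.02988077  0.074     ]
```

View pics/w7.png

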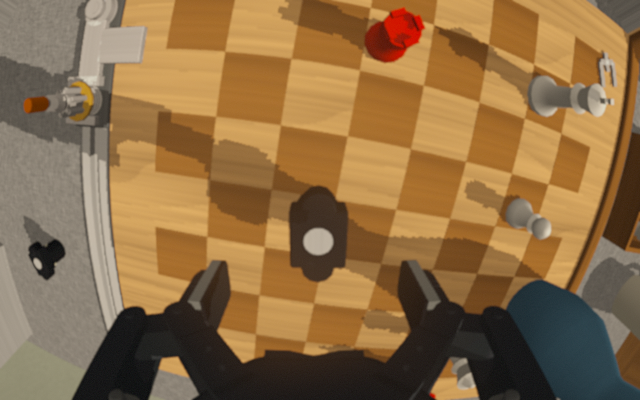

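```bash
python3 - <<'E'
from h import *
S=shot("scene","pics/s8.png");D=shot("side","pics/d8.png")
for q in ("vase",):
    for n,c in (("scene",S),("side",D)):
        r=ctrl.trace(n,q)[0]; b=r["bbox"];print(n,b,r["confidence"]);
        print("base",atz(c,(b[0]+b[2])/2,b[3],.018),"top rim",atz(c,(b[0]+b[2])/2,b[1]+6,.203))
E
```

```text
scene [441.4, 112.1, 496.1, 202.4] 0.64
base [0.7149675  0.32440683 0.018     ] top rim [0.66426652 0.32023944 0.203     ]
side [191.2, 239.2, 243.5, 324.4] 0.6
base [0.67874643 0.37043883 0.018     ] top rim [0.66785353 0.31760622 0.203     ]
```

View pics/s8.png

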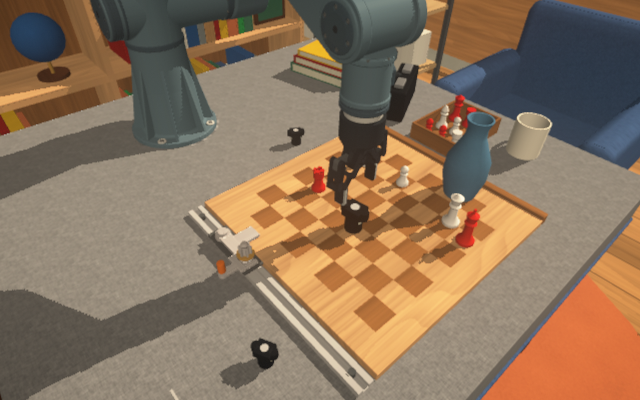

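Emit:
move_arm:
  rows: "0.1 -0.1 2 0 0 0 1;0 0 2 0 0 0 1;0 0 1.9 0 0 0 1;0 0 0 0 0 0 0.7;0 0 0 0 0 0 0.4;0 0 0 0 0 0 0.2;0 0 0 0 0 0 0;0 0 0 0 0 0 0;0 0 0 0 0 0 0;0 0 0 0 0 0 0;0 0 0 0 0 0 0"

```text
time_s: 13.15
eef_pos: [0.6084, 0.0799, 0.1206]
eef_rot: [0.001, 0.645, 0.764, 0.001]
wrist_force: [-0.9, -0.5, 6.5]
opening: 0.41
```

Emit:
move_arm:
  rows: "0 0 -2 0 0 0 0;0 0 -3 0 0 0 0;0 0 -2 0 0 0 0;0 0 0 0 0 0 0"

```text
time_s: 13.55
eef_pos: [0.6092, 0.0801, 0.1925]
eef_rot: [0.003, 0.645, 0.764, 0.002]
wrist_force: [0.5, -0.5, -0.9]
opening: 0.413
```

```bash
python3 - <<'E'
from h import *
c=shot("wrist","pics/w9.png");S=shot("scene","pics/s9.png");D=shot("side","pics/d9.png")
o=ctrl.get_obs();print(o["eef_pos"],R.from_quat(o["eef_rot"],scalar_first=True).as_matrix()[:,0],o["opening"],o["time_s"],o["wrist_force"])
p=proj(S,(.607,.079,.15));q=proj(D,(.607,.079,.15));print(p,q)
A=[cv2.resize(im[int(y)-40:int(y)+60,int(x)-50:int(x)+50],None,fx=4,fy=4,interpolation=cv2.INTER_CUBIC) for im,(x,y) in((S["color"],p),(D["color"],q))]
cv2.imwrite("pics/sd9.png",np.hstack(A))
E
```

```text
[0.60644243 0.08019119 0.18766841] [-1.68216864e-01  9.85749921e-01  4.25126718e-04] 0.41545316614304817 13.7 [-0.05243655  0.29135671 -1.0282397 ]
[356.59802443 175.75558763] [283.62168917 174.75188231]
```

View pics/w9.png

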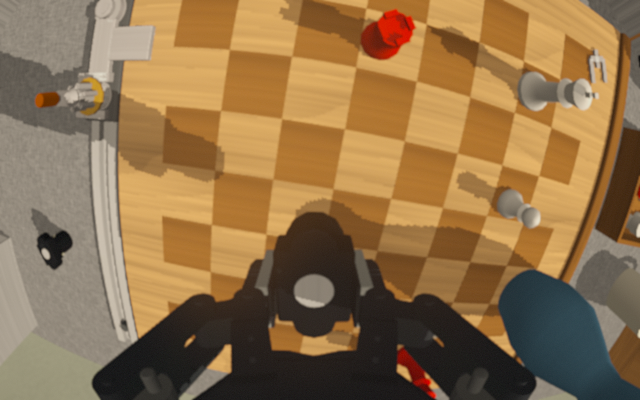

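View pics/sd9.png

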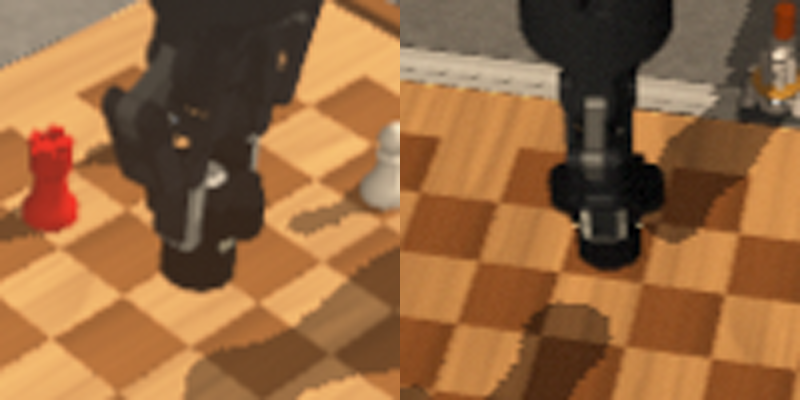

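```bash
python3 - <<'E'
from h import *
c=shot("wrist");o=ctrl.get_obs();p=o["eef_pos"];M=R.from_quat(o["eef_rot"],scalar_first=True).as_matrix()
print(p)
m=cv2.inRange(cv2.cvtColor(c["color"],cv2.COLOR_BGR2HSV),(0,0,110),(179,70,255));n,l,s,ce=cv2.connectedComponentsWithStats(m[250:330,280:350])
i=1+np.argmax(s[1:,4]);u=ce[i]+[280,250];print(u,s[i])
w=atz(c,*u,p[2]-.045,True);print(w,(M.T@(w-p)))
# camera pose in tool frame sanity: screw in this view
print("screw tip proj", [proj(c,q,True) for q in((.5406,-.128,.058),(.5392,-.1273,.058),(.5418,-.1258,.058))])
cv2.imwrite("pics/w9c.png",cv2.resize(c["color"][60:140,20:140],None,fx=6,fy=6,interpolation=cv2.INTER_CUBIC))
E
```

```text
[0.60617918 0.08018143 0.18716049]
[313.27095517 290.91423002] [  14   25   40   33 1026]
[0.60477887 0.07883276 0.14216049] [-0.00112362 -0.00148514  0.04500346]
screw tip proj [array([ 70.03194687, 101.21526768]), array([70.70073226, 99.49533452]), array([ 71.74444304, 102.75744045])]
```

View pics/w9c.png

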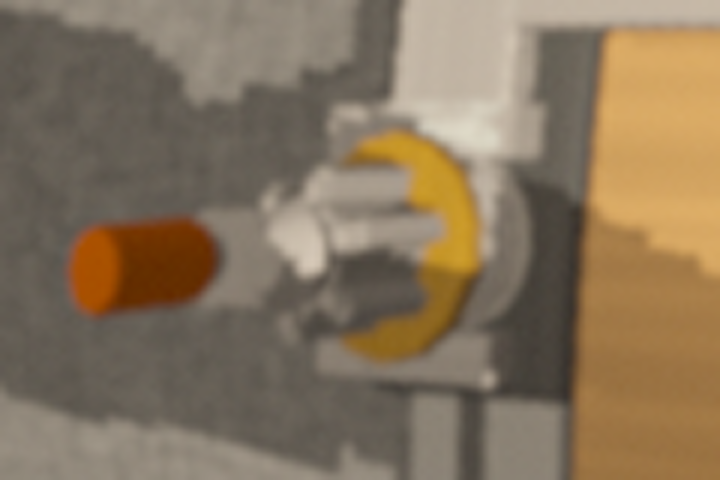

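Emit:
move_arm:
  rows: "0 0 0 0 0 7.53 0;0 0 0 0 0 7.53 0;0 0 0 0 0 7.53 0;-3.6 -0.3 0 0 0 0 0;-3.6 -0.3 0 0 0 0 0;-3.6 -0.3 0 0 0 0 0;-3.6 -0.3 0 0 0 0 0;-3.6 -0.3 0 0 0 0 0;-3.6 -0.3 0 0 0 0 0;0 0 0 0 0 0 0;0 0 0 0 0 0 0;0 0 0 0 0 0 0"

```text
time_s: 14.95
eef_pos: [0.5412, -0.1255, 0.188]
eef_rot: [-0.001, 0.782, 0.623, -0.0]
wrist_force: [-0.3, 0.2, -1.2]
opening: 0.411
```

```bash
cat > look.py <<'E'
import sys
from h import *
k=sys.argv[1]
S=shot("scene",f"pics/s{k}.png");D=shot("side",f"pics/d{k}.png")
o=ctrl.get_obs();print(o["eef_pos"],R.from_quat(o["eef_rot"],scalar_first=True).as_matrix()[:,0],o["opening"],o["time_s"],o["wrist_force"],o["torque"])
A=[]
for im,c in((S["color"],S),(D["color"],D)):
    x,y=proj(c,(.5412,-.1266,.07)).astype(int);print(x-33,y-33)
    A.append(cv2.resize(im[y-33:y+34,x-33:x+33],None,fx=6,fy=6,interpolation=cv2.INTER_CUBIC))
cv2.imwrite(f"pics/sd{k}.png",np.hstack(A))
E
python3 look.py 10
```

```text
[ 0.54147354 -0.12513497  0.18836958] [2.21849317e-01 9.75080873e-01 4.15067016e-04] 0.41399377419297656 15.05 [-0.59946094  0.47089765 -1.18164423] [ 0.03956118 -0.02512872  0.01097456]
211 207
294 111
```

View pics/sd10.png

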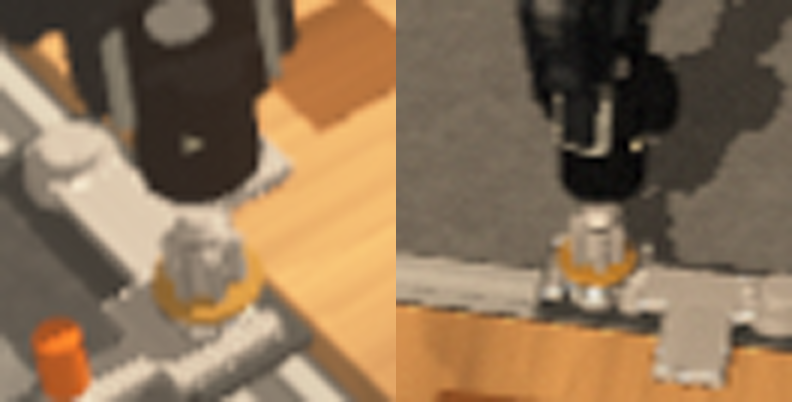

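```bash
python3 - <<'E'
from h import *
for n,off in (("scene",(211,207)),("side",(294,111))):
    c=shot(n); f=lambda p:(proj(c,p)-off+.4)*6
    b=(.5412,-.1266)
    for z in(.039,.058,.087,.105):print(n,z,f((*b,z)).round(1), "d/mm x",(f((b[0]+.001,b[1],z))-f((*b,z))).round(2),"y",(f((b[0],b[1]+.001,z))-f((*b,z))).round(2))
E
python3 - <<'E'
import cv2
for k in("s","d"):
    a=cv2.imread(f"pics/{k}10.png");x,y=(211,207) if k=="s" else (294,111)
    cv2.imwrite(f"pics/{k}10z.png",cv2.resize(a[y+10:y+60,x+10:x+60],None,fx=12,fy=12,interpolation=cv2.INTER_CUBIC))
E
```

```text
scene 0.039 [211.4 272.6] d/mm x [1.86 1.91] y [ 2.78 -1.62]
scene 0.058 [205.1 229.8] d/mm x [1.89 1.91] y [ 2.83 -1.62]
scene 0.087 [195.2 161.8] d/mm x [1.93 1.91] y [ 2.91 -1.61]
scene 0.105 [188.7 117.7] d/mm x [1.95 1.91] y [ 2.96 -1.61]
side 0.039 [199.4 260.2] d/mm x [-2.3  -0.28] y [-0.34  1.53]
side 0.058 [201.  226.6] d/mm x [-2.33 -0.28] y [-0.34  1.53]
side 0.087 [203.6 173.7] d/mm x [-2.37 -0.28] y [-0.35  1.53]
side 0.105 [205.2 139.8] d/mm x [-2.4  -0.28] y [-0.35  1.53]
```

View pics/s10z.png

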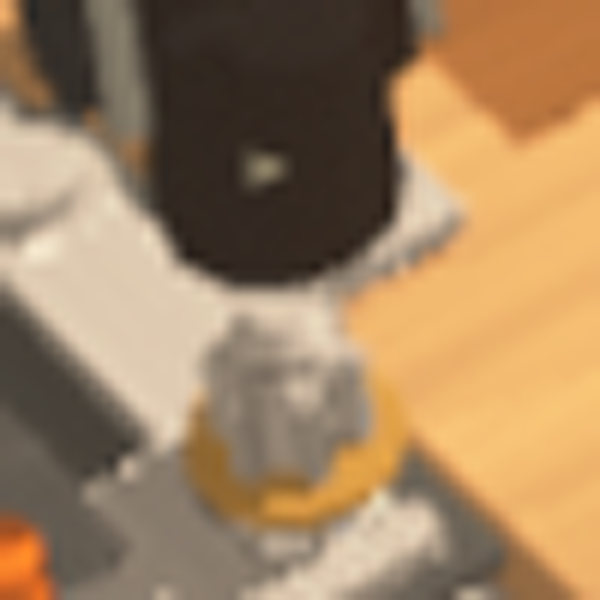

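View pics/d10z.png

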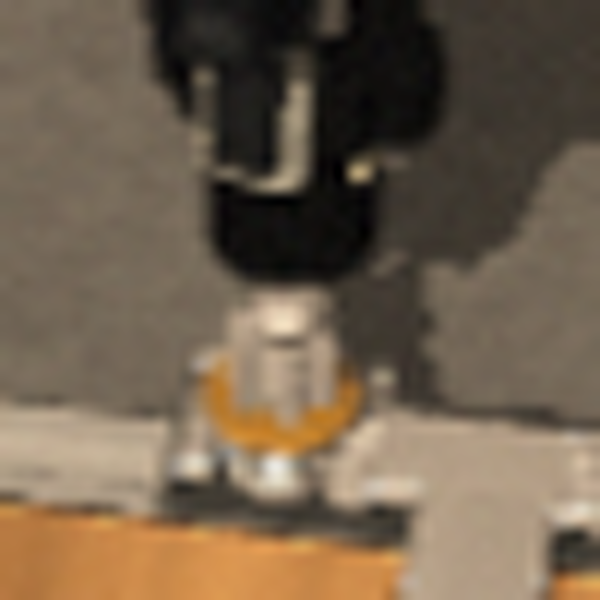

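Emit:
move_arm:
  rows: "-0.23 0.1 0 0 0 0 0;0 0 0.8 0 0 0 0;0 0 0.5 0 0 0 0;0 0 0 0 0 0 0;0 0 0 0 0 0 0"

```text
time_s: 15.65
eef_pos: [0.5417, -0.1288, 0.1755]
eef_rot: [-0.0, 0.782, 0.623, -0.0]
wrist_force: [-0.3, -0.2, -1.0]
opening: 0.412
```

```bash
python3 look.py 11; python3 - <<'E'
import cv2,numpy as np
A=[]
for k in("s","d"):
    a=cv2.imread(f"pics/{k}11.png");x,y=(211,207) if k=="s" else (294,111)
    A.append(cv2.resize(a[y+10:y+60,x+15:x+50],None,fx=11,fy=11,interpolation=cv2.INTER_CUBIC))
cv2.imwrite("pics/z11.png",np.hstack(A))
E
```

```text
[ 0.54194747 -0.12890847  0.17593572] [ 2.23409020e-01  9.74724786e-01 -2.79118117e-05] 0.41132450807798043 15.75 [-0.00777083 -0.80811464 -1.06378918] [-0.00891274  0.05680097 -0.00591859]
211 207
294 111
```

View pics/z11.png

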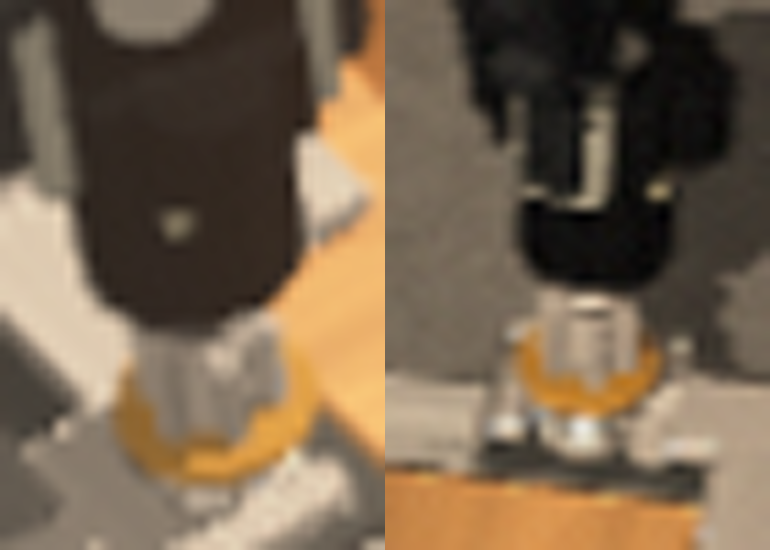

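Emit:
move_arm:
  rows: "-0.05 0.05 0 0 0 0 0;0 0 0.6 0 0 0 0;0 0 0.5 0 0 0 0;0 0 0.4 0 0 0 0;0 0 0 0 0 0 0;0 0 0 0 0 0 0"

```text
time_s: 16.35
eef_pos: [0.5421, -0.1294, 0.1606]
eef_rot: [-0.0, 0.782, 0.623, -0.0]
wrist_force: [-0.8, 0.7, -0.9]
opening: 0.409
```

Emit:
move_arm:
  rows: "0 0 0.2 0 0 0 0;0 0 0.2 0 0 0 0;0 0 0 0 0 0 0"

```text
time_s: 16.65
eef_pos: [0.5421, -0.1294, 0.1566]
eef_rot: [-0.0, 0.782, 0.623, -0.0]
wrist_force: [-1.0, -0.4, -1.1]
opening: 0.407
```

Emit:
move_arm:
  rows: "0 0 0.2 0 0 0 0;0 0 0.2 0 0 0 0;0 0 0 0 0 0 0"

```text
time_s: 16.95
eef_pos: [0.542, -0.1293, 0.1525]
eef_rot: [-0.0, 0.782, 0.623, -0.0]
wrist_force: [1.0, -0.0, -1.0]
opening: 0.407
```

Emit:
move_arm:
  rows: "0 0 0.2 0 0 0 0;0 0 0.2 0 0 0 0;0 0 0 0 0 0 0"

```text
time_s: 17.25
eef_pos: [0.5421, -0.1294, 0.1485]
eef_rot: [-0.0, 0.782, 0.623, -0.0]
wrist_force: [0.1, 0.1, -1.3]
opening: 0.411
```

Emit:
move_arm:
  rows: "0 0 0.2 0 0 0 0;0 0 0.2 0 0 0 0;0 0 0 0 0 0 0"

```text
time_s: 17.55
eef_pos: [0.5421, -0.1294, 0.1445]
eef_rot: [-0.0, 0.782, 0.623, -0.0]
wrist_force: [-0.1, -0.5, -0.2]
opening: 0.409
```

```bash
python3 look.py 12
```

```text
[ 0.5422248  -0.12946908  0.1448061 ] [2.23395181e-01 9.74727958e-01 3.64158376e-06] 0.4125652099692867 17.65 [ 0.16107616  0.13217341 -1.07954752] [-0.01893239  0.02156814 -0.04398674]
211 207
294 111
```

View pics/sd12.png

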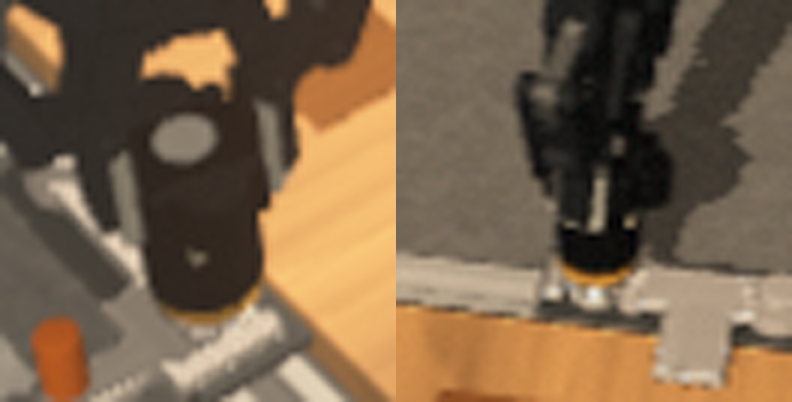

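Emit:
move_arm:
  rows: "0 0 0.2 0 0 0 0;0 0 0.2 0 0 0 0;0 0 0.1 0 0 0 0;0 0 0 0 0 0 0;0 0 0 0 0 0 0"

```text
time_s: 18.15
eef_pos: [0.5425, -0.1295, 0.1403]
eef_rot: [0.0, 0.782, 0.623, 0.0]
wrist_force: [-0.1, 0.5, 3.6]
opening: 0.41
```

Emit:
move_arm:
  rows: "0 0 0.15 0 0 0 0;0 0 0.15 0 0 0 0;0 0 0 0 0 0 0;0 0 0 0 0 0 0"

```text
time_s: 18.55
eef_pos: [0.5425, -0.1295, 0.1375]
eef_rot: [0.0, 0.782, 0.623, 0.0]
wrist_force: [-1.8, 1.3, 8.6]
opening: 0.41
```

Emit:
move_arm:
  rows: "0 0 0.1 0 0 0 0;0 0 0.1 0 0 0 0;0 0 0 0 0 0 0;0 0 0 0 0 0 0"

```text
time_s: 18.95
eef_pos: [0.5425, -0.1296, 0.1358]
eef_rot: [0.0, 0.782, 0.623, 0.0]
wrist_force: [-3.0, 1.0, 9.9]
opening: 0.412
```

Emit:
move_arm:
  rows: "0 0 0.1 0 0 0 0;0 0 0.1 0 0 0 0;0 0 0 0 0 0 0;0 0 0 0 0 0 0"

```text
time_s: 19.35
eef_pos: [0.5428, -0.1296, 0.1354]
eef_rot: [0.0, 0.782, 0.623, 0.0]
wrist_force: [-7.3, 4.0, 23.7]
opening: 0.412
```

Emit:
move_arm:
  rows: "0 0 0.1 0 0 0 0;0 0 0 0 0 0 0;0 0 0 0 0 0 0"

```text
time_s: 19.65
eef_pos: [0.5429, -0.1296, 0.1353]
eef_rot: [0.001, 0.782, 0.623, 0.0]
wrist_force: [-10.3, 4.4, 29.8]
opening: 0.409
```

```bash
python3 look.py 13; python3 -c "
from h import *
c=shot('wrist','pics/w13.png')
for q in ('washer','hook_grip'): print(q,[(d['bbox'],d['confidence']) for d in ctrl.look_for('side',q)])
print(ctrl.get_obs()['wrist_force'])
s=shot('scene'); print([proj(s,(.542,-.127,z)) for z in(.027,.033)])"
```

```text
[ 0.54286475 -0.12958967  0.13528471] [ 2.22846614e-01  9.74853390e-01 -5.05480925e-04] 0.413399071779698 19.75 [-10.57824819   4.22782885  30.10653164] [0.7510014  2.06293339 0.02982866]
211 207
294 111
washer []
hook_grip [([315.9, 154.9, 362.1, 176.0], 0.87)]
[-10.87190779   4.47036279  31.30737997]
[array([246.53273573, 256.77816682]), array([246.21406316, 254.59778021])]
```

View pics/sd13.png

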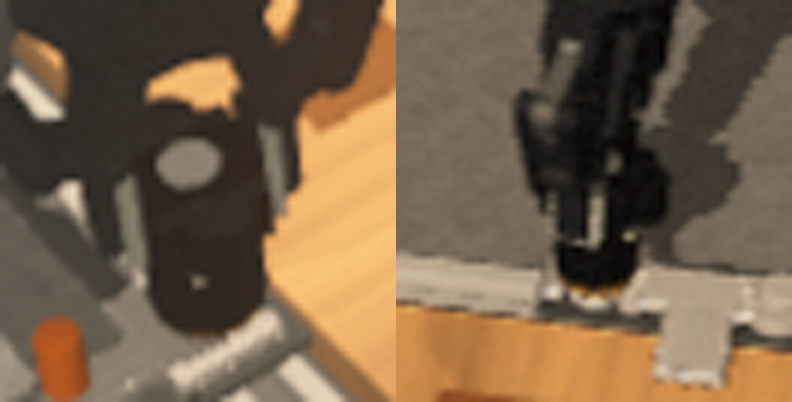

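View pics/w13.png

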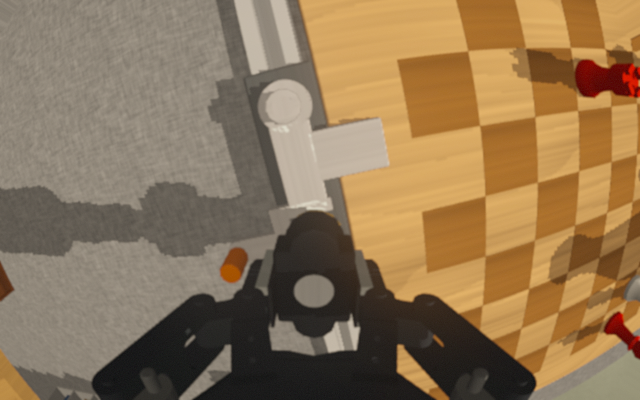

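View pics/s13.png

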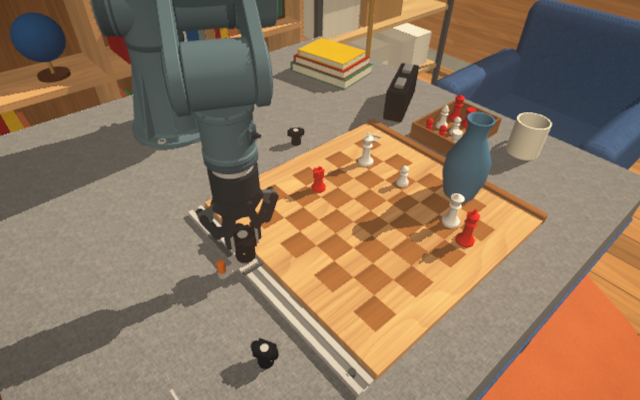

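Emit:
move_arm:
  rows: "0 -0.08 0 0 0 0 0;0 0 0.05 0 0 0 0;0 0 0.05 0 0 0 0;0 0 0 0 0 0 0;0 0 0 0 0 0 0"

```text
time_s: 20.45
eef_pos: [0.5427, -0.1296, 0.1353]
eef_rot: [0.001, 0.782, 0.623, 0.001]
wrist_force: [-10.7, 5.1, 35.5]
opening: 0.41
```

Emit:
move_arm:
  rows: "0 0 -0.05 0 0 0 0;0 0 0 0 0 0 0;0 0 0 0 0 0 0;0 0 0 0 0 0 0;0 0 0 0 0 0 0"

```text
time_s: 20.95
eef_pos: [0.5427, -0.1296, 0.1353]
eef_rot: [0.001, 0.782, 0.623, 0.001]
wrist_force: [-9.3, 4.0, 30.3]
opening: 0.412
```

```bash
python3 - <<'E'
from h import *
d=shot("side","pics/d14.png")
a=cv2.imread("pics/d14.png"); cv2.imwrite("pics/d14z.png",cv2.resize(a[110:185,290:390],None,fx=7,fy=7,interpolation=cv2.INTER_CUBIC))
o=ctrl.get_obs();print(o["eef_pos"],o["wrist_force"],o["opening"],o["time_s"])
# pin: orange centroid in side
m=cv2.inRange(cv2.cvtColor(shot("scene")["color"],cv2.COLOR_BGR2HSV),(3,170,100),(18,255,255));m[:250]=0;m[290:]=0;m[:,:205]=0;m[:,240:]=0
ys,xs=np.nonzero(m);print(xs.mean(),ys.min(),ys.max());s=shot("scene");print("pin closed proj",proj(s,(.5448,-.1792,.045)),proj(s,(.5448,-.1792,.055)))
E
```

```text
[ 0.54268218 -0.12954962  0.1352749 ] [-9.51096643  4.72427613 32.23887588] 0.410686148722439 21.0
220.67032967032966 260 273
pin closed proj [221.18432751 265.76298444] [220.39347923 261.99925873]
```

View pics/d14z.png

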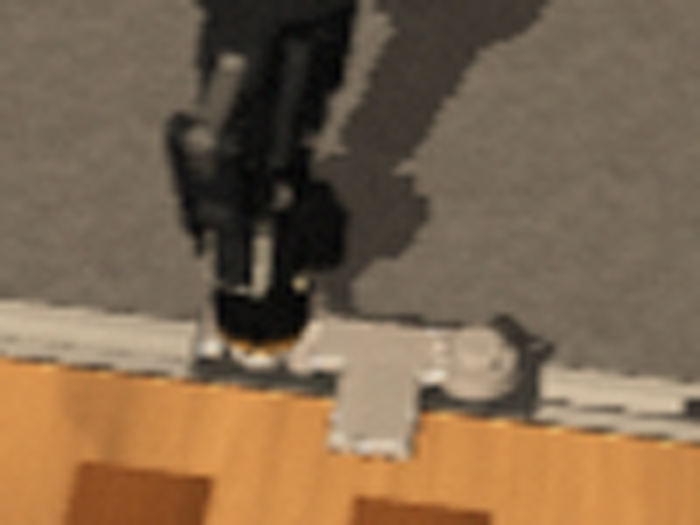

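The picture shows the hook closed, with its nose over the board edge. The washer is now only a thin brass line under the knob at (260,345). Handing in.

```bash
python3 -c "
from bench import ctrl
print(ctrl.hand_in()); print(ctrl.get_obs()['wrist_force'])"
```

```text
the job is handed in; nothing more can be done
None
the job is handed in; nothing more can be done
```

The hook is closed around the screw and the knob is fully home. I handed in at about 21 s, with the gripper still holding the knob and pressing it down.

- **Hook:** I gripped the orange pin and swung the hook in until it met its stop, where the force rose to about 25 N with no further movement. The pin then measured about 51 mm from the screw axis, against the 52 mm given. It was still at the closed position in the last pictures.
- **Knob:** I took the wing knob on the board; it measured about 60 x 34 mm against 62 x 36 mm. I turned it about 22.6 degrees to match the screw's ribs. It slid past the 54 mm rib-top level without resistance, so the splines meshed first time.
- **Washer:** Spring force began at about 4 N and rose to about 11 N over roughly 5 mm. Travel then stopped hard at tool height 135.3 mm, and going from 24 to 36 N moved the tool only about 0.1 mm lower. I eased off to about 31 N for the hand-in.

**Readings that did not fully agree:**
- The screw position differed by 2–3 mm between the wrist and the fixed cameras. I resolved this by comparing knob and washer in the fixed pictures before lowering.
- The final tool height is about 1 mm above what I estimated from the grasp, within the reading noise.
- A side force of about 10 N remains while pressing, and shifting the tool slightly did not clear it.

The chess pieces and vase show no change in the pictures, and nothing touched the clip.

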